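# Load the slope rack and chock the row of tubes

## Robot

A 6-joint arm with a two-finger parallel gripper is mounted at the origin on a cart in front of the work surface, level with it; the furniture and walls round the work are solid. World frame = base frame: x ahead of the robot, y to its left, z up, the work surface at z = 0. Lengths are in m, angles in rad, forces in N, time in s.
With the tool pointing down it reaches from about 0.4 to 0.925 m from the base axis. Payload 3.4 kg.
Tool frame: the origin (TCP) lies between the finger pads; the fingertips stand 19 mm ahead of it and the grasp point (between the pads) is the TCP; z points along the fingers, y is the line along which they close (so a half turn about z gives the same grasp; the last joint's range is limited). The gripper opens to 85 mm and grips with 20 to 120 N. Pads are 22 mm wide; open, the fingers measure 114 mm over their backs; the gripper's body (76 mm by 85 mm) begins 54 mm behind the grasp point. The pads swing forward as they close: fully open they stand 13 mm farther back than shut.
Start: joints at [-1.403, 0.307, 1.506, -0, 1.328, -0.073], TCP at [0.138, -0.558, 0.25] pointing down, gripper open.
Joint ranges: [-3.12, 3.12], [-1.05, 2.28], [0.14, 2.33], [-1.42, 4.57], [0.1, 2.73], [-2.68, 2.68]. Speed limits (rad/s): [2.57, 2.57, 3.14, 3.14, 3.14, 3.14].

## Interface

Orientations are given as a unit quaternion [x, y, z, w].
In Python, from station import manip gives the robot as it stands. Calls block until the motion is done:
- manip.move_to(position, orientation): joint-space move of the TCP to a pose.
- manip.movel(position, orientation=None, v=0.15, threshold=None): straight line of the TCP; orientation=None keeps the orientation; v is the mean speed in m/s. With threshold (N) it stops when the force on the tool has changed by that much, and returns True; else False.
- manip.move_j(angles): joint-space move.
- manip.open_gripper() and manip.grasp(): open the fingers fully, or close them until they stop; the grip force is fixed at half the most.
- manip.wait(seconds).
- manip.ik(position, orientation): joint angles nearest the present ones, or None.
- manip.read_state(): the state.
- manip.get_image(name): name is "scene" or "top" or "wrist"; returns the picture (480x640x3 uint8, blue, green, red); there is no depth.
- manip.camera_info(name): a dict with "intrinsics" (3x3 intrinsics, pixels), "camera_from_world" (4x4, takes a point from world to camera coordinates). Camera axes: x right, y down, z forward; pixel columns grow to the right and rows downward; lengths in m; the calibration is good to about 2 mm. The wrist camera is an equidistant fisheye: a pixel r from the principal point sees the ray r / f radians off the axis. A picture is of the moment at which its call begins: read the wrist's pose just before it. camera_info takes no time and is no camera call; for the wrist camera it gives the pose at the moment of the call.
A pose or a line that the arm cannot do raises manip.MotionError and nothing moves.
- manip.finish_job(): hands the job in; it is judged then, once.
Trained networks look in the newest picture that a camera, given by its name, has taken for a name from the list of things; names that differ only in an ending like _2 or _b are one class to them, and where a whole thing is asked for, a point or a joint stands for the part that bears it (a point fixed in the world has none). Each returns a list of dicts, best first, with "conf" (0 to 1); they miss things now and then, are a little off and sometimes report something else, mostly with a low value. They report only what shows in the picture. A call takes as long as a camera call.
- manip.silhouettes(camera, thing): "region" (480x640 bool, what is visible of it) and "centre" ([column, row] in pixels, amid what is visible of it).
- manip.place_of(camera, thing): "centre" ([column, row] in pixels: a listed point, or the origin of a listed thing).
The state is a dict: "t": time; "q": joint angles; "dq": joint speeds; "effort": joint torques, N m; "ee_pos": TCP position; "tool_rot": TCP orientation; "wrist_force": force on the tool from outside, world axes, zero at the start; "torque": the same for the moment, N m; "finger_gap": finger opening in m; "finger_force": force on a finger pad.
Only numpy, scipy, OpenCV 4.12 (cv2) and the standard library are available. Lean on these libraries where they do the work, as an engineer would, in place of code of your own. Each camera call takes 0.05 s, during which the arm holds its last target. There are 200 camera calls.

## Task

Load the slope rack for the incubator: draw its sliding stop right back to make room, then lay the two loose purple-capped tubes flat on the sloping bed beside the two lime-capped ones, caps uphill, setting each one down on the bed before you let it go. Then slide the stop up against the tubes until all four lie side by side, chocked between the stop and the end flange with no room to roll apart. Leave everything else on the bench where it is.

Things in the scene. Friction and masses are not known exactly. Their poses are not given: they have to be found in the camera images.
- rack: Slope rack: a wedge of folded stainless steel, 140 mm deep, 290 mm wide; the upper edge of its bed is 92 mm high; it does not move when pushed. Origin: centre of its underside on the worktop; x runs from its low front edge to its high back, y to its left, z up.
- bed: The rack's flat sloping bed, 155 mm long uphill, 282 mm wide. Origin: on its surface, in the corner of foot ledge and end flange. x runs uphill, 27 degrees above level (the low end faces the robot); y is level, towards the flange, so tubes lie at negative y; z stands off the bed at right angles. The foot ledge (along x = 0) stands 22 mm off the bed; the stop's guide rod crosses at x = 144 mm, 20 mm high.
- end_flange (a point): Middle of the face of the rack's fixed, rubber-lined end flange (bed y = 0), which stands 30 mm off the bed at its left end; axes as the bed's. This point is 66 mm uphill of the ledge and 15 mm off the bed. Tubes that lie with their cones on the ledge, caps uphill, have their mid-length 57 to 60 mm uphill of the ledge and their axis 16 mm off the bed.
- stop (a joint): Sliding end stop of the rack, a blue block with a black knob, riding on the guide rod. Metres: 0 = drawn right back; grows to 0.155 as it slides along the bed's +y towards the flange; its rubber face is 0.245 minus this value from the flange. Friction about 2.5 N; it stays where it is left. Four tubes side by side fill 132 mm (value about 0.113).
- stop_knob (a point): Grip point on the stop's black knob: a post 22 mm across, at right angles to the bed, from 34 to 75 mm off it. This point is 60 mm off the bed, on the knob's axis, 66 mm uphill of the ledge, 12 mm behind the stop's rubber face; axes as the bed's. The blue block below is 22 mm thick (the way it slides), 106 mm long, 32 mm high.
- lime_1_mid (a point): 50 ml screw-cap tube with a lime-green cap, already lying on the bed next to the end flange, cap uphill. 114 mm long, 20 to 45 g; cap 33 mm across, 14 mm long; body about 29 mm across, with a cone at the other end. This point lies on its axis at mid-length (16 mm above what it lies on); the y axis runs along the tube towards the cap.
- lime_1_cap (a point): Middle of the cap of that same tube (lime_1), on its axis, 50 mm from the mid-length point.
- lime_2_mid (a point): 50 ml screw-cap tube with a lime-green cap, already lying on the bed beside lime_1, with a little gap, cap uphill. 114 mm long, 20 to 45 g; cap 33 mm across, 14 mm long; body about 29 mm across, with a cone at the other end. This point lies on its axis at mid-length (16 mm above what it lies on); the y axis runs along the tube towards the cap.
- lime_2_cap (a point): Middle of the cap of that same tube (lime_2), on its axis, 50 mm from the mid-length point.
- purple_1_mid (a point): 50 ml screw-cap tube with a purple cap, lying loose on the worktop to the right of the rack. 114 mm long, 20 to 45 g; cap 33 mm across, 14 mm long; body about 29 mm across, with a cone at the other end. This point lies on its axis at mid-length (16 mm above what it lies on); the y axis runs along the tube towards the cap.
- purple_1_cap (a point): Middle of the cap of that same tube (purple_1), on its axis, 50 mm from the mid-length point.
- purple_2_mid (a point): 50 ml screw-cap tube with a purple cap, lying loose on the worktop to the right of the rack. 114 mm long, 20 to 45 g; cap 33 mm across, 14 mm long; body about 29 mm across, with a cone at the other end. This point lies on its axis at mid-length (16 mm above what it lies on); the y axis runs along the tube towards the cap.
- purple_2_cap (a point): Middle of the cap of that same tube (purple_2), on its axis, 50 mm from the mid-length point.
- purple_1: The same tube as purple_1_mid: its origin lies on the skin of the tube at mid-length (it goes round as the tube rolls); y axis towards the cap.
- purple_2: The same tube as purple_2_mid: origin on its skin at mid-length; y axis towards the cap.
- lime_1: The same tube as lime_1_mid: origin on its skin at mid-length; y axis towards the cap.
- lime_2: The same tube as lime_2_mid: origin on its skin at mid-length; y axis towards the cap.
- red_marker: Bystander: red and white marker pen, 133 x 14 x 13 mm, lying on the worktop. Origin under its middle.
- syringe: Bystander: syringe with a yellow tip cap, 128 x 30 x 20 mm, lying. Origin under its middle, y along it.
- petri_dish: Bystander: petri dish with beige agar, 90 mm across, 12 mm high. Origin under its centre.
- petri_dish_b: Bystander: a second such petri dish, 90 mm across, 13 mm high. Origin under its centre.
- tweezers: Bystander: steel tweezers, 130 x 18 x 10 mm, lying. Origin under their middle, y along them.
- lab_timer: Bystander: white square bench timer, 66 x 66 x 20 mm. Origin under its centre.

How it is judged:
By the outcome, as a careful person would: the job done as asked, in the order asked, and still so for the second after the job is handed in, with the robot touching nothing.
It also fails if it takes over 72 s, if anything falls off the work surface, if the arm or the gripper's body presses on something with over 40 N, if the wrist force passes 120 N, or if a joint passes its speed limit or range.

## Working session

There is one attempt and no reset: what is moved stays moved. The work goes in short steps, each a Python script; the robot and the scene stay as the last script left them, time stands still between calls to the robot, and variables do not carry over. Pictures are saved under pics/ and viewed, at most 10 in all, crops included, and the job is handed in when it is done.

```bash
mkdir -p pics; ls; cat > h.py <<'E'
import numpy as np, cv2
from station import manip as m
from scipy.spatial.transform import Rotation as R
def ray(cam,px,info=None):
    i=info or m.camera_info(cam); K=np.array(i["intrinsics"]); T=np.array(i["camera_from_world"])
    x=(px[0]-K[0,2])/K[0,0]; y=(px[1]-K[1,2])/K[1,1]
    if cam=="wrist":
        r=np.hypot(x,y); d=np.array([np.sin(r)*x/max(r,1e-9),np.sin(r)*y/max(r,1e-9),np.cos(r)])
    else: d=np.array([x,y,1.])
    return -T[:3,:3].T@T[:3,3], T[:3,:3].T@d
def at_z(cam,px,z,info=None):
    o,d=ray(cam,px,info); return o+d*(z-o[2])/d[2]
def tri(obs):
    A=np.zeros((3,3));b=np.zeros(3);L=[]
    for cam,px in obs:
        o,d=ray(cam,px); d=d/np.linalg.norm(d); P=np.eye(3)-np.outer(d,d); A+=P;b+=P@o; L.append((P,o))
    x=np.linalg.solve(A,b); return x,[float(np.linalg.norm(P@(x-o))) for P,o in L]
E
python3 - <<'E'
from h import *
print(m.read_state()['t'])
for c in ("scene","top"):
    im=m.get_image(c); cv2.imwrite(f"pics/{c}0.png",im)
    for n in ["rack","bed","end_flange","stop_knob","lime_1_mid","lime_1_cap","purple_1_mid","purple_1_cap","stop"]:
        print(c,n,[(np.round(d["centre"],1).tolist(),round(d["conf"],2)) for d in m.place_of(c,n)][:5])
    T=np.array(m.camera_info(c)["camera_from_world"]); print(-T[:3,:3].T@T[:3,3])
E
```

```text
pics
0.0
scene rack [([262.5, 247.0], 0.75)]
scene bed [([228.7, 278.4], 0.97)]
scene end_flange [([217.2, 251.5], 0.74)]
scene stop_knob [([266.0, 227.2], 0.82), ([263.8, 246.1], 0.59)]
scene lime_1_mid [([223.3, 256.9], 0.89)]
scene lime_1_cap [([218.1, 232.9], 0.74), ([157.0, 320.2], 0.61)]
scene purple_1_mid [([361.3, 274.8], 0.52)]
scene purple_1_cap [([369.8, 259.1], 0.83)]Traceback (most recent call last):
  File "<stdin>", line 6, in <module>
ValueError: it knows: bed, end_flange, lab_timer, lime, lime_1_cap, lime_1_mid, lime_2_cap, lime_2_mid, petri_dish, purple, purple_1_cap, purple_1_mid, purple_2_cap, purple_2_mid, rack, red_marker, stop_knob, syr
```

```bash
python3 - <<'E'
from h import *
for c in ("top",):
    im=m.get_image(c); cv2.imwrite(f"pics/{c}0.png",im)
    for n in ["rack","bed","end_flange","stop_knob","lime_1_mid","lime_1_cap","purple_1_mid","purple_1_cap"]:
        print(c,n,[(np.round(d["centre"],1).tolist(),round(d["conf"],2)) for d in m.place_of(c,n)][:5])
for c in ("scene","top"):
    T=np.array(m.camera_info(c)["camera_from_world"]); print(-T[:3,:3].T@T[:3,3])
E
```

```text
top rack [([256.8, 194.7], 0.7), ([289.1, 203.4], 0.65), ([239.5, 280.2], 0.15)]
top bed [([241.8, 232.7], 0.61)]
top end_flange [([233.3, 212.7], 0.84)]
top stop_knob [([283.5, 207.0], 0.8)]
top lime_1_mid [([257.1, 192.7], 0.69), ([241.8, 214.6], 0.62), ([306.1, 295.9], 0.55)]
top lime_1_cap [([443.4, 306.3], 0.35)]
top purple_1_mid [([378.0, 268.1], 0.47)]
top purple_1_cap [([376.8, 268.1], 0.67)]
[-0.43452341  0.45409892  1.09292772]
[ 0.34927629 -0.0291684   1.31698488]
```

View pics/scene0.png

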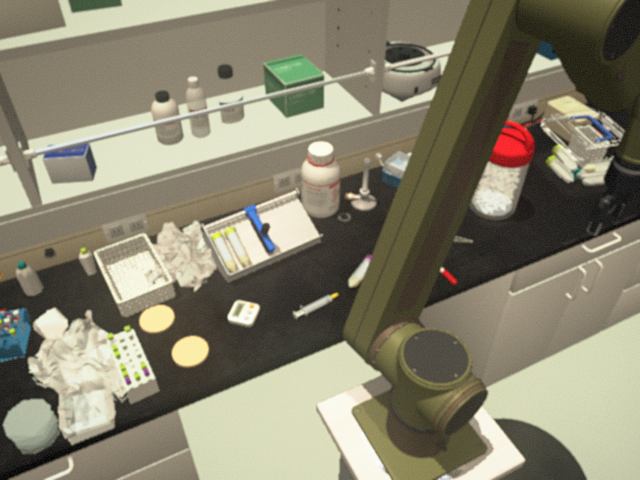

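View pics/top0.png

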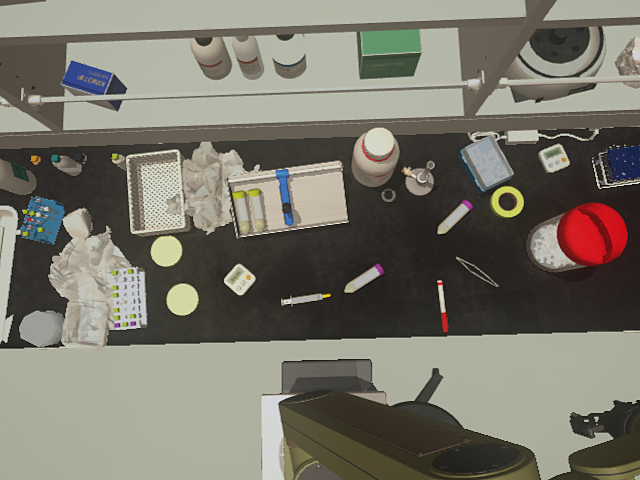

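Scene and top pictures show the rack with the lime tubes at its left (top px 241–256, 212), the stop at about (285,195), and purple tubes at (364,279) and (454,218) with their caps to the upper right. The syringe and timer are in front of the rack. A shelf sits overhead at the back.

```bash
python3 - <<'E'
from h import *
im=cv2.imread("pics/top0.png")
for n,p,z in [("A cap",(377,268),.016),("A tip",(347,291),.016),("Bcap",(467,204),.016),("Btip",(439,233),.016),("knob",(283.5,207),.08),("rack FL",(236,237),.03),("rack FR",(350,211),.03),("rack BL",(230,180),.092),("rack BR",(342,163),.092),("syr",(305,299),.01),("bottle",(378,143),.15)]:
    print(n,np.round(at_z("top",p,z),3))
print("knob tri",tri([("top",(283.5,207)),("scene",(266,227.2))]))
print("flange tri",tri([("top",(233.3,212.7)),("scene",(217.2,251.5))]))
print("lime1 tri",tri([("top",(241.8,214.6)),("scene",(223.3,256.9))]))
# shelf edge height via visible green box corner (front bottom) in both
print("shelf", tri([("top",(320,85)),("scene",(200,98))]), at_z("top",(320,38),.4))
print("greenbox top front corners",tri([("top",(419,77)),("scene",(325,94))]),tri([("top",(358,77)),("scene",(284,113))]))
cv2.imwrite("pics/crop.png",cv2.resize(im[150:310,220:480],None,fx=3,fy=3,interpolation=cv2.INTER_CUBIC))
E
```

```text
A cap [ 0.464 -0.15   0.016]
A tip [ 0.406 -0.07   0.016]
Bcap [ 0.625 -0.394  0.016]
Btip [ 0.551 -0.316  0.016]
knob [0.62  0.085 0.08 ]
rack FL [0.555 0.215 0.03 ]
rack FR [ 0.614 -0.085  0.03 ]
rack BL [0.691 0.218 0.092]
rack BR [ 0.725 -0.066  0.092]
syr [0.389 0.04  0.01 ]
bottle [ 0.754 -0.153  0.15 ]
knob tri (array([0.61100475, 0.07829552, 0.10946282]), [0.004320018143826216, 0.004320018143826194])
flange tri (array([0.60942441, 0.21213013, 0.07939138]), [4.1639130607712456e-05, 4.1639130607793676e-05])
lime1 tri (array([0.61022239, 0.19685903, 0.05200575]), [0.0014960236851790205, 0.0014960236851790432])
shelf (array([0.84215135, 0.05629125, 0.35479895]), [0.08107849300521897, 0.08107849300521902]) [ 0.88543389 -0.02272188  0.4       ]
greenbox top front corners (array([ 0.84833441, -0.22595305,  0.30107426]), [0.00599444579090418, 0.0059944457909041566]) (array([ 0.8706882 , -0.10249935,  0.26144397]), [0.0014107940514589126, 0.0014107940514588493])
```

View pics/crop.png

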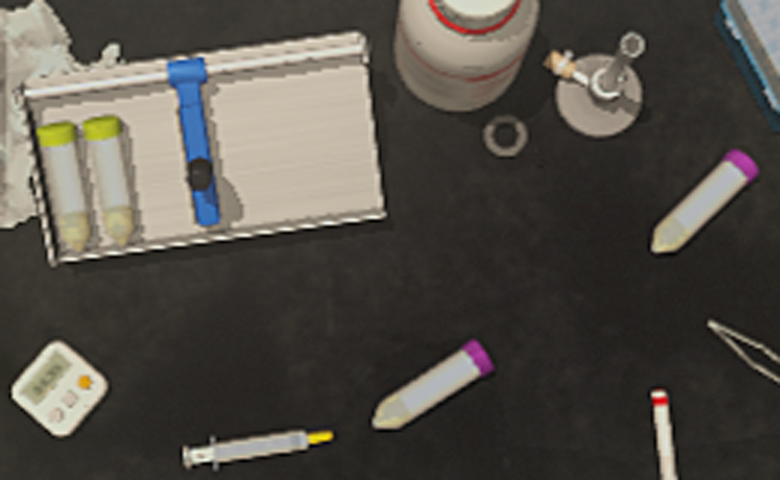

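The crop shows the rack turned slightly, with its front corners at top px (237,237) and (348,222), the knob at (287,208) and the lime tubes at the left flange. Next I look from above the knob with the wrist camera.

```bash
cat >> h.py <<'E'
S,C=np.sin(np.radians(27)),np.cos(np.radians(27))
def bedframe(o,yaw):
    u=np.array([np.cos(yaw),np.sin(yaw),0]); l=np.array([-np.sin(yaw),np.cos(yaw),0])
    bx=C*u+S*np.array([0,0,1.]); B=np.eye(4); B[:3,0]=bx;B[:3,1]=l;B[:3,2]=np.cross(bx,l);B[:3,3]=o
    return B
def bp(B,x,y,z): return B[:3,:3]@np.array([x,y,z])+B[:3,3]
def bq(B,flip=1):  # tool z = -bed z, tool x = flip*bed x
    x=flip*B[:3,0]; z=-B[:3,2]; return R.from_matrix(np.c_[x,np.cross(z,x),z]).as_quat()
def project(cam,P,info=None):
    i=info or m.camera_info(cam); K=np.array(i["intrinsics"]); T=np.array(i["camera_from_world"])
    p=T[:3,:3]@P+T[:3,3]
    if cam=="wrist":
        r=np.hypot(p[0],p[1]); a=np.arctan2(r,p[2]); x,y=p[:2]/r*a
    else: x,y=p[:2]/p[2]
    return np.array([K[0,0]*x+K[0,2],K[1,1]*y+K[1,2]])
E
python3 - <<'E'
from h import *
for z in (0,.041):
    a,b=at_z("top",(237.5,237.5),z),at_z("top",(348,221.7),z)
    print(z,a,b,np.linalg.norm(a-b),np.degrees(np.arctan2(b[0]-a[0],a[1]-b[1])))
a,b=at_z("top",(228.3,179.5),.092),at_z("top",(342.7,166.7),.092)
print(a,b,np.linalg.norm(a-b),np.degrees(np.arctan2(b[0]-a[0],a[1]-b[1])))
B=bedframe([.56,.215,.0216],np.radians(7))
k=np.array([.611,.08,.105])
st=m.read_state(); print(R.from_quat(st['tool_rot']).as_matrix().round(2), st['wrist_force'])
i=m.camera_info("wrist"); T=np.array(i["camera_from_world"]); c=-T[:3,:3].T@T[:3,3]
Rt=R.from_quat(st['tool_rot']).as_matrix(); print("cam in tool",Rt.T@(c-st['ee_pos']),(T[:3,:3]@Rt).round(2),i["intrinsics"])
for f in (1,-1):
    for off in (.1,0): print(f,m.ik(k+off*B[:3,2],bq(B,f)))
E
```

```text
0 [0.55827351 0.21672186 0.        ] [ 0.59135856 -0.07950872  0.        ] 0.2980724364979566 6.372774151270532
0.041 [0.55176706 0.20906687 0.041     ] [ 0.58382213 -0.07794154  0.041     ] 0.28879292988282457 6.3727741512705505
[0.69266622 0.22196684 0.092     ] [ 0.71571656 -0.06777996  0.092     ] 0.2906622188071007 4.548493970893357
[[ 0.97  0.24  0.  ]
 [ 0.24 -0.97  0.  ]
 [ 0.   -0.   -1.  ]] [ 0.13850604 -0.47050535  0.28243052]
cam in tool [ 0.07854548 -0.00097513 -0.12340691] [[-0.    1.   -0.  ]
 [-0.95 -0.   -0.31]
 [-0.31 -0.    0.95]] [[371.64829954   0.         325.94337647]
 [  0.         371.64829954 245.09982573]
 [  0.           0.           1.        ]]
1 [0.0313234  0.18673049 1.96371909 0.08254863 0.5230486  1.4182504 ]
1 [0.04039222 0.38060427 1.98405888 0.12217716 0.30920578 1.38145913]
-1 [ 0.0313234   0.18673049  1.96371909  0.08254863  0.5230486  -1.72334225]
-1 [ 0.04039222  0.38060427  1.98405888  0.12217716  0.30920578 -1.76013352]
```

```bash
cat > look.py <<'E'
from h import *
def look(tag,names):
    im=m.get_image("wrist"); cv2.imwrite(f"pics/{tag}.png",im); out={}
    for n in names:
        out[n]=[(np.round(d["centre"],1).tolist(),round(d["conf"],2)) for d in m.place_of("wrist",n)][:4]; print(n,out[n])
    return out
E
python3 - <<'E'
from look import *
B=bedframe([.56,.212,.0216],np.radians(5.7))
k=np.array([.611,.08,.105])
m.move_to(k+.12*B[:3,2],bq(B,1)); st=m.read_state(); print(st['t'],st['ee_pos'])
look("w1",["end_flange","stop_knob","lime_1_mid","lime_1_cap","bed","rack"])
for n,P in [("flange",(.066,0,.015)),("corner",(0,0,.022)),("l1",(.058,-.0165,.016))]: print(n,project("wrist",bp(B,*P)).round(1))
E
```

```text
3.5833 [0.55714101 0.07397265 0.21201004]
end_flange [([173.4, 225.2], 0.63)]
stop_knob [([332.4, 245.7], 0.93), ([499.9, 444.7], 0.41)]
lime_1_mid [([194.6, 240.9], 0.78), ([241.7, 232.8], 0.6)]
lime_1_cap [([187.0, 177.3], 0.65)]
bed [([191.2, 294.3], 0.58), ([328.6, 247.8], 0.23), ([64.5, 414.1], 0.21)]
rack [([331.2, 226.7], 0.97)]
flange [166.7 236.4]
corner [174.4 309.4]
l1 [184.8 245.7]
```

View pics/w1.png

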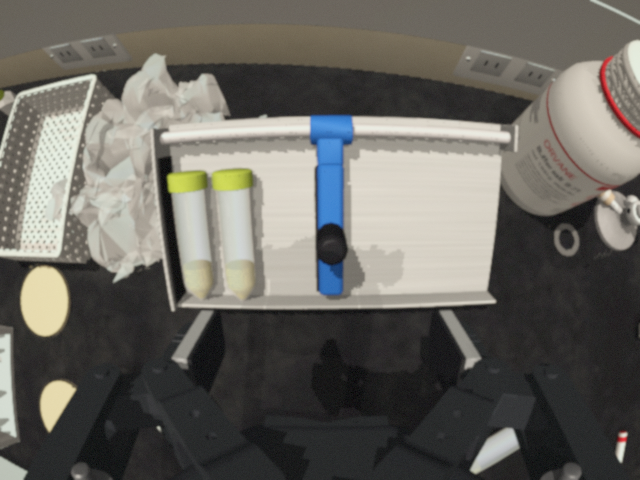

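Wrist view: the rack is fully seen. The limes are at (195,240) and (238,235), the knob at (331,245), the ledge line runs from (178,308) to (494,302), and the rod is at row 133. I fit the rack pose from these.

```bash
python3 - <<'E'
from h import *
from scipy.optimize import least_squares
i=m.camera_info("wrist"); it=m.camera_info("top")
def res(p,full=False):
    B=bedframe([p[0],p[1],.0216],p[2]); kn,y1,y2=p[3:6]; r=[]
    def a(P,px,w=1,cam="wrist"): r.extend(w*(project(cam,bp(B,*P),i if cam=="wrist" else it)-px))
    a((.066,0,.015),(173.4,225.2),.7); a((0,0,0),(191.2,294.3),.5)
    a((0,-.282,.022),(494,302)); a((0,0,.022),(181,306),.7)
    a((.066,kn,.060),(332.4,245.7)); a((.058,y1,.016),(194.6,240.9),.8); a((.058,y2,.016),(241.7,232.8),.6)
    a((.108,y1,.016),(188,180),.8); a((.108,y2,.016),(233.5,180),.8)
    a((.066,kn,.060),(285.5,207.5),.7,"top")
    r.append(project("wrist",bp(B,.144,-.08,.02),i)[1]-131); r.append(project("wrist",bp(B,.144,-.22,.02),i)[1]-132)
    return np.array(r)
s=least_squares(res,[.56,.212,np.radians(5.7),-.13,-.017,-.055],loss="soft_l1")
print(s.x.round(4),np.degrees(s.x[2]),s.fun.round(1))
np.save("bed.npy",s.x)
B=bedframe([*s.x[:2],.0216],s.x[2]); print("knob",bp(B,.066,s.x[3],.06),"stop val",.245-(-s.x[3]-.012))
# tube grasp IK feasibility
for nm,c,t in [("A",(.464,-.15),(.406,-.07)),("B",(.625,-.394),(.551,-.316))]:
    c,t=np.array(c),np.array(t); d=(c-t)/np.linalg.norm(c-t); mid=(c+t)/2
    for f in(1,-1):
        x=f*np.r_[d,0]; z=np.array([0,0,-1.]); q=R.from_matrix(np.c_[x,np.cross(z,x),z]).as_quat()
        print(nm,f,m.ik(np.r_[mid,.022],q))
for f in(1,-1):
  for y in (-.129,-.166): print(f,y,m.ik(bp(B,.06,y,.022),bq(B,f)), m.ik(bp(B,.06,y,.11),bq(B,f)) is not None)
  print(m.ik(bp(B,.066,-.257,.06),bq(B,f)))
E
```

```text
[ 0.5658  0.206   0.1055 -0.1338 -0.0184 -0.0576] 6.042158428052518 [ 0.2  3.6 -1.1 -0.4  0.1 -1.5  0.1 -1.4 -0.1 -0.2 -0.4 -1.1 -2.   3.7
  0.4  0.4  0.8 -1.2  0.4  0.4  0.7  1.1]
knob [0.61128702 0.07626109 0.10502376] stop val 0.12323545197782053
A 1 [-3.41871609e-01  4.54850641e-01  2.04304527e+00 -4.44089210e-16
  6.43696739e-01  2.17241285e+00]
A -1 [-3.41871609e-01  4.54850641e-01  2.04304527e+00 -4.44089210e-16
  6.43696739e-01 -9.69179802e-01]
B 1 [-6.04644291e-01  6.71246071e-01  1.49560196e+00 -4.44089210e-16
  9.74744623e-01  1.77785992e+00]
B -1 [-6.04644291e-01  6.71246071e-01  1.49560196e+00 -4.44089210e-16
  9.74744623e-01 -1.36373274e+00]
1 -0.129 [0.04993296 0.45578081 1.99381967 0.11427625 0.22278274 1.40983915] True
1 -0.166 [-0.02906174  0.45593007  1.99343672  0.26727597  0.23262784  1.19038994] True
[-0.22484769  0.39358306  1.95637034  0.41722407  0.37187299  0.88268648]
-1 -0.129 [ 0.04993296  0.45578081  1.99381967  0.11427625  0.22278274 -1.7317535 ] True
-1 -0.166 [-0.02906174  0.45593007  1.99343672  0.26727597  0.23262784 -1.95120272] True
[-0.22484769  0.39358306  1.95637034  0.41722407  0.37187299 -2.25890617]
```

```bash
cat >> h.py <<'E'
import os
if os.path.exists("bed.npy"):
    _p=np.load("bed.npy"); B=bedframe([*_p[:2],.0216],_p[2]); Q=bq(B,1); KN=_p[3]
def P(x,y,z): return bp(B,x,y,z)
def inbed(): return B[:3,:3].T@(np.array(m.read_state()['ee_pos'])-B[:3,3])
E
python3 - <<'E'
from look import *
m.movel(P(.066,KN,.14),Q,v=.2)
print(m.movel(P(.066,KN,.060),Q,v=.15,threshold=10),inbed())
m.grasp(); st=m.read_state(); print("gap",st['finger_gap'],inbed())
print(m.movel(P(.066,-.264,.060),Q,v=.12,threshold=14),inbed(),m.read_state()['wrist_force'])
m.wait(.1); print(inbed(),m.read_state()['wrist_force'],m.read_state()['finger_gap'],m.read_state()['t'])
m.get_image("top"); print(m.place_of("top","stop_knob")); print(project("top",P(.066,-.257,.06)))
E
```

```text
False [ 0.06632108 -0.13366875  0.06057373]
gap 0.02040280486995366 [ 0.06627336 -0.13380289  0.0606231 ]
True [ 0.06644223 -0.25711158  0.06058695] [0.64134094 4.00798717 3.37535064]
[ 0.06642557 -0.25713359  0.06057767] [1.41491574 3.74135269 3.93812903] 0.020298991095123595 6.6667
[{'centre': [334.2, 202.6], 'conf': 0.74}]
[335.41123133 201.30724124]
```

Stop is fully back, halted exactly at the predicted −0.257. Now the near tube.

```bash
cat > tube.py <<'E'
from look import *
def q_down(d):
    x=np.r_[d/np.linalg.norm(d),0]; z=np.array([0,0,-1.]); return R.from_matrix(np.c_[x,np.cross(z,x),z]).as_quat()
def measure(mid0):
    m.get_image("wrist"); out=[]
    for n in ("purple_1_mid","purple_1_cap"):
        c=[at_z("wrist",d["centre"],.016)[:2] for d in m.place_of("wrist",n) if d["conf"]>.3]
        c=[p for p in c if np.linalg.norm(p-mid0)<.09]; out.append(c[0] if c else None)
    s=m.silhouettes("wrist","purple_1"); ax=None
    for k in s:
        pts=np.argwhere(k["region"])[::7,::-1]
        w=np.array([at_z("wrist",p,.016)[:2] for p in pts]); 
        if np.linalg.norm(w.mean(0)-mid0)<.06:
            e=np.linalg.svd(w-w.mean(0),full_matrices=False)[2][0]; pr=(w-w.mean(0))@e
            ax=(w.mean(0)+e*(pr.max()+pr.min())/2,e,np.ptp(pr)); break
    return out,ax
E
python3 - <<'E'
from tube import *
m.open_gripper(); m.movel(P(.066,-.257,.13),v=.25)
mid=np.array([.435,-.11]); d=np.array([.58,-.8])
m.move_to(np.r_[mid,.15],q_down(d)); 
print(measure(mid)); print(m.read_state()['t'],m.read_state()['ee_pos'])
im=m.get_image("wrist"); cv2.imwrite("pics/w2.png",im)
E
```

```text
([array([ 0.43460612, -0.11445116]), array([ 0.46444148, -0.15492949])], (array([ 0.4361035 , -0.11252567]), array([-0.5140875 ,  0.85773775]), np.float64(0.11340529210487652)))
9.1667 [ 0.43515608 -0.10978499  0.14981187]
```

View pics/w2.png

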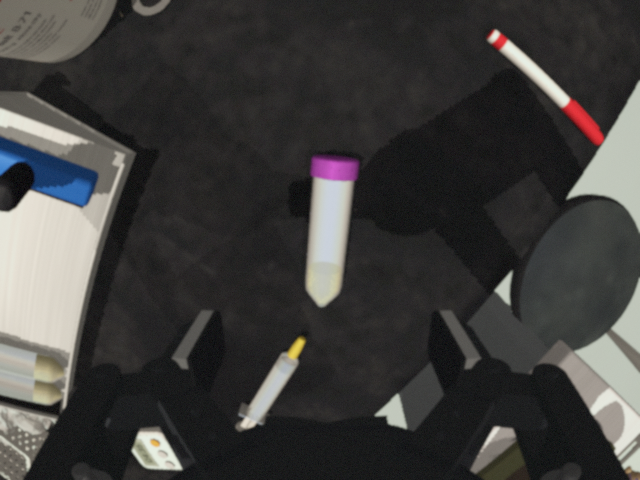

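Wrist view: tube A with its cap at (335,165) and tip at (320,305), clear of the syringe at (275,380). The silhouette axis agrees with the picture. Grip and place it.

```bash
cat >> tube.py <<'E'
def pick(mid,d):
    q=q_down(d); m.movel(np.r_[mid,.07],q,v=.2)
    print("touch",m.movel(np.r_[mid,.0225],q,v=.1,threshold=8),m.read_state()['ee_pos'])
    m.grasp(); st=m.read_state(); print("gap",st['finger_gap'],st['ee_pos'])
def setdown(y):
    m.movel(P(.066,y,.05),Q,v=.2); m.wait(.15)
    print("down",m.movel(P(.066,y,.0195),Q,v=.04,threshold=3),inbed())
    z=inbed()[2]
    print("slide",m.movel(P(.054,y,z),Q,v=.03,threshold=4),inbed(),m.read_state()['wrist_force'],m.read_state()['t'])
E
python3 - <<'E'
from tube import *
mid=np.array([.436,-.1125]); d=np.array([.525,-.85])
pick(mid,d); m.movel(np.r_[mid,.19],v=.25); print("gap",m.read_state()['finger_gap'])
m.move_to(P(.066,-.138,.13),Q)
cv2.imwrite("pics/w3.png",m.get_image("wrist"))
setdown(-.138); cv2.imwrite("pics/w4.png",m.get_image("wrist"))
a=cv2.imread("pics/w3.png");b=cv2.imread("pics/w4.png"); cv2.imwrite("pics/w34.png",cv2.resize(np.hstack([a[60:400,120:540],b[60:400,120:540]]),(800,324)))
E
```

```text
touch False [ 0.43666804 -0.1127201   0.02315806]
gap 0.02545638693535299 [ 0.43621752 -0.11260256  0.02300757]
gap 0.02556016304645263
down True [ 0.0657786  -0.13795424  0.02309634]
slide True [ 0.05723661 -0.13828246  0.02313968] [0.07859835 0.33735483 2.76986235] 14.5
```

View pics/w34.png

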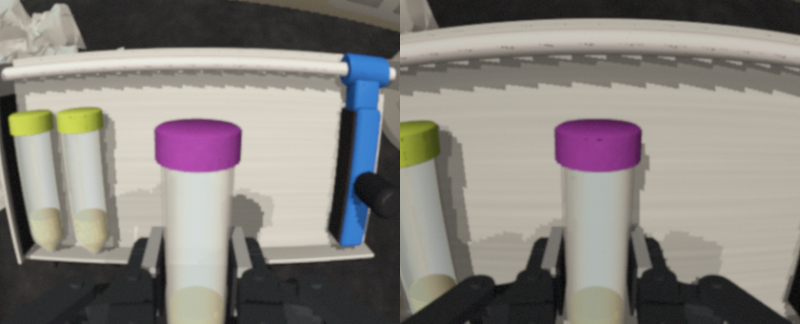

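The pictures show the purple tube held between the pads, then lying on the bed at the ledge, clear of lime_2. Release it, nudge it towards the limes to make room, and look at tube B.

```bash
python3 - <<'E'
from tube import *
m.open_gripper(); m.movel(P(.06,-.138,.075),v=.2)
m.get_image("wrist"); print("purple",[(d["centre"],d["conf"]) for d in m.place_of("wrist","purple_1_mid")],project("wrist",P(.058,-.138,.016)))
m.grasp(); m.movel(P(.06,-.185,.065),v=.25)
print(m.movel(P(.06,-.185,.026),v=.12,threshold=5),inbed())
print(m.movel(P(.06,-.125,.026),v=.06,threshold=5),inbed())
m.movel(P(.06,-.135,.026),v=.1); m.movel(P(.06,-.14,.13),v=.25); 
cv2.imwrite("pics/w5.png",m.get_image("wrist"))
for n,z in (("purple_1_mid",.016),("purple_1_cap",.016)):
    for dd in m.place_of("wrist",n):
        o,r=ray("wrist",dd["centre"]); o=B[:3,:3].T@(o-B[:3,3]); r=B[:3,:3].T@r; print(n,(o+r*(.016-o[2])/r[2]).round(4),dd["conf"])
m.open_gripper()
mid=np.array([.588,-.355]); d=np.array([.69,-.72])
m.movel(P(.06,-.16,.17),v=.3)
m.move_to(np.r_[mid,.15],q_down(d)); print(measure(mid)); print(m.read_state()['t'])
b=m.get_image("wrist"); cv2.imwrite("pics/w6.png",b)
a=cv2.imread("pics/w5.png"); cv2.imwrite("pics/w56.png",cv2.resize(np.hstack([a,b]),(800,300)))
E
```

```text
purple [([328.2, 282.3], 0.98), ([134.9, 348.1], 0.52), ([323.3, 276.3], 0.52)] [327.77172903 283.97411412]
False [ 0.05938408 -0.1841454   0.02577683]
True [ 0.06030358 -0.12630533  0.02651404]
purple_1_mid [ 0.0547 -0.0992  0.016 ] 0.67
purple_1_mid [ 0.11   -0.0491  0.016 ] 0.66
purple_1_cap [ 0.0984 -0.0798  0.016 ] 0.89
purple_1_cap [ 0.0624 -0.03    0.016 ] 0.33
([None, None], (array([ 0.59004688, -0.35583031]), array([-0.67008058,  0.74228837]), np.float64(0.11357552555838599)))
21.9417
```

View pics/w56.png

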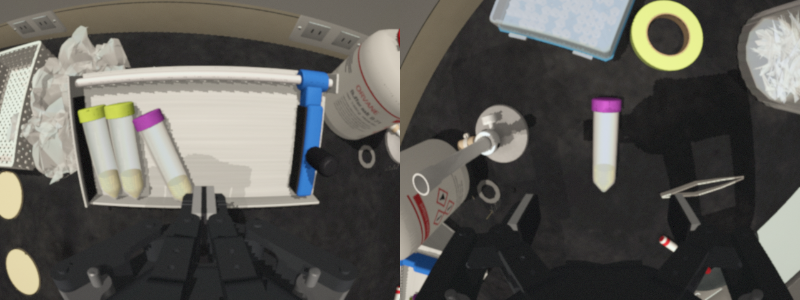

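Left: tube 3 rolled skew (cap at (148,118), cone at (182,190) in the halved view), because the fatter cap rolls farther. Right: tube B clear, with its cap at (605,103). I straighten tube 3 by its cone end, then fetch B.

```bash
python3 - <<'E'
from tube import *
m.grasp(); m.move_to(P(.03,-.175,.10),Q)
print(m.movel(P(.03,-.175,.026),v=.15,threshold=5),inbed())
print(m.movel(P(.03,-.122,.026),v=.06,threshold=6),inbed())
m.movel(P(.03,-.132,.026),v=.1); m.movel(P(.05,-.15,.14),v=.25)
a=m.get_image("wrist")
for n in ("purple_1_mid","purple_1_cap"):
    for dd in m.place_of("wrist",n)[:2]:
        o,r=ray("wrist",dd["centre"]); o=B[:3,:3].T@(o-B[:3,3]); r=B[:3,:3].T@r; print(n,(o+r*(.016-o[2])/r[2]).round(4),dd["conf"])
m.open_gripper()
mid=np.array([.590,-.356]); d=np.array([.67,-.742])
m.movel(P(.06,-.16,.17),v=.3)
m.move_to(np.r_[mid,.12],q_down(d)); pick(mid,d)
m.movel(np.r_[mid,.21],v=.25); print(m.read_state()['finger_gap'],m.read_state()['t'])
b=m.get_image("wrist"); cv2.imwrite("pics/w78.png",cv2.resize(np.hstack([a,b]),(800,300)))
E
```

```text
False [ 0.03000501 -0.17556053  0.0255609 ]
False [ 0.03043226 -0.12209775  0.02640369]
purple_1_mid [ 0.0581 -0.0917  0.016 ] 0.61
purple_1_cap [ 0.1055 -0.081   0.016 ] 0.66
touch False [ 0.59032016 -0.35624956  0.02280394]
gap 0.026091739624773836 [ 0.5902103  -0.35624931  0.02307828]
0.025818463636234933 31.9417
```

View pics/w78.png

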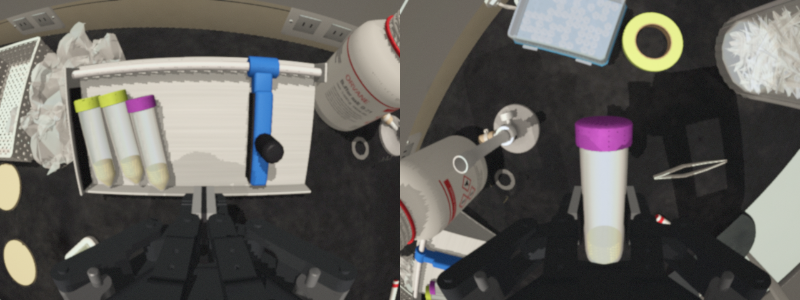

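Left: tube 3 is now straight beside the limes (cap (143,102), cone (157,185)), but the stop has come forward: knob at (268,148), face at about column 250. My joint-space move to tube 3 passed too low and dragged it. Right: B is well held. I locate the knob and, before laying B, push the stop right back with the outside of the finger.

```bash
python3 - <<'E'
from tube import *
def knob(cam):
    m.get_image(cam); r=[]
    for dd in m.place_of(cam,"stop_knob")[:2]:
        o,r_=ray(cam,dd["centre"]); o=B[:3,:3].T@(o-B[:3,3]); r_=B[:3,:3].T@r_; r.append(((o+r_*(.06-o[2])/r_[2]).round(4),round(dd["conf"],2)))
    print(cam,r); return r
knob("top")
m.movel(P(.066,-.15,.20),Q,v=.3); k=knob("wrist"); print(inbed(),m.read_state()['t'])
cv2.imwrite("pics/w9.png",m.get_image("wrist"))
E
```

```text
top [(array([ 0.0715, -0.2128,  0.06  ]), 0.6), (array([ 0.0644, -0.0992,  0.06  ]), 0.32)]
wrist []
[ 0.06650828 -0.15105932  0.19979347] 33.7167
```

View pics/w9.png

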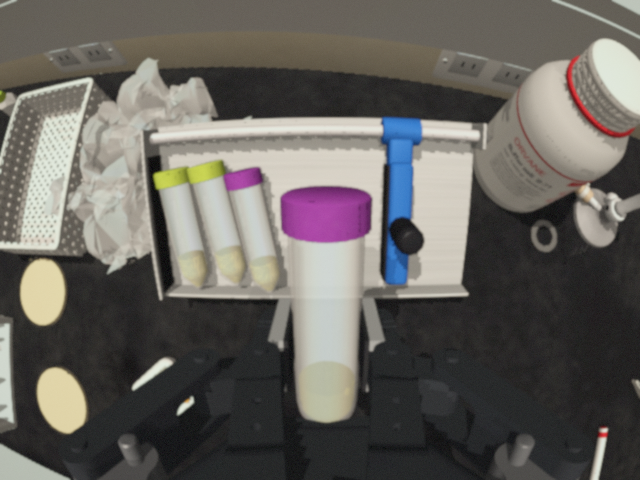

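Wrist view: B held. The three tubes lie together at the left, and the knob at (407,236) matches bed y ≈ −0.213, so the stop is 44 mm short of fully back. Push it back, then set B down.

```bash
python3 - <<'E'
from tube import *
m.movel(P(.066,-.14,.11),Q,v=.25)
print(m.movel(P(.066,-.14,.058),Q,v=.15,threshold=6),inbed())
print("push",m.movel(P(.066,-.225,.058),Q,v=.07,threshold=9),inbed(),m.read_state()['wrist_force'])
print(m.read_state()['finger_gap'],m.read_state()['t'])
m.movel(P(.066,-.175,.058),Q,v=.15)
m.get_image("top")
for dd in m.place_of("top","stop_knob"): print(dd, project("top",P(.066,-.257,.06)))
cv2.imwrite("pics/w10.png",m.get_image("wrist"))
E
```

```text
False [ 0.0664936  -0.1401572   0.05885246]
push True [ 0.06635794 -0.21914755  0.05857476] [0.68696531 5.00347559 3.00909772]
0.025168883792434957 35.8417
{'centre': [332.0, 198.8], 'conf': 0.72} [335.41123133 201.30724124]
```

View pics/w10.png

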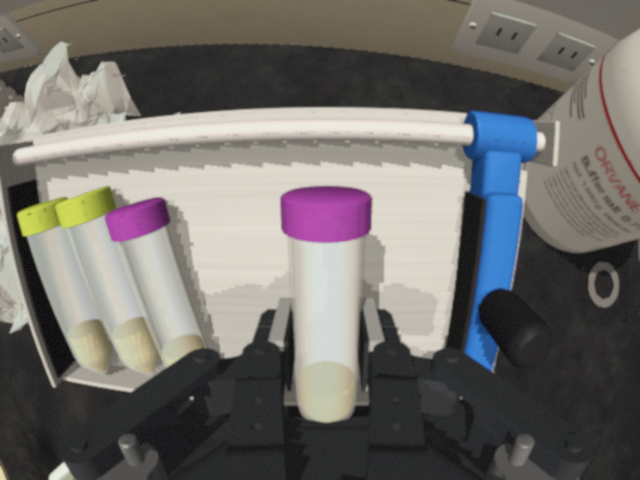

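The stop is right back again, flush at the rod's end (500,135), and there is clear bed under tube B. Set down, release, and look.

```bash
python3 - <<'E'
from tube import *
setdown(-.175); m.open_gripper(); m.movel(P(.06,-.175,.13),v=.2)
m.movel(P(.066,-.257,.14),Q,v=.25)
cv2.imwrite("pics/w11.png",m.get_image("wrist")); print(m.read_state()['t'])
E
```

```text
down True [ 0.06581388 -0.17494847  0.02310972]
slide True [ 0.05776835 -0.17545945  0.02317316] [-0.66735112  0.61384676  2.89834349] 37.85
39.6833
```

View pics/w11.png

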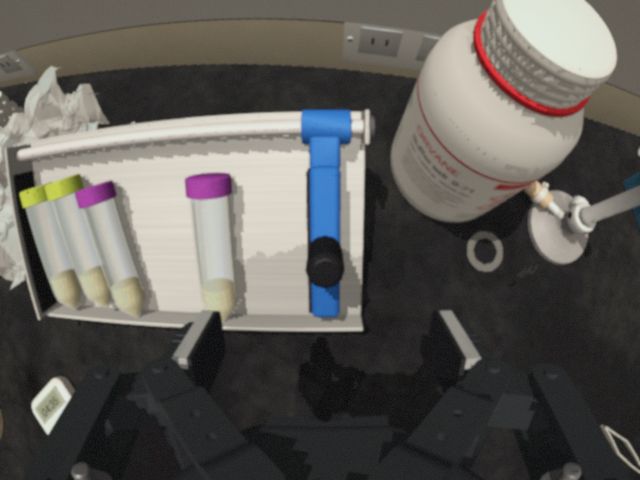

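Both purple tubes lie on the bed, caps uphill (caps at (98,193) and (208,187)), and the stop is fully back with its knob at (325,262). Grip the knob and slide it up.

```bash
python3 - <<'E'
from tube import *
print(m.movel(P(.066,-.257,.060),Q,v=.15,threshold=10),inbed())
m.grasp(); print(m.read_state()['finger_gap'])
print(m.movel(P(.066,-.16,.060),v=.07,threshold=14),inbed())
print(m.movel(P(.066,-.134,.060),v=.04,threshold=14),inbed(),m.read_state()['wrist_force'],m.read_state()['t'])
cv2.imwrite("pics/w12.png",m.get_image("wrist"))
E
```

```text
False [ 0.06574185 -0.25627597  0.05992834]
0.020081161600763123
False [ 0.06618865 -0.16006533  0.06075937]
True [ 0.06616594 -0.13928867  0.06083266] [-1.36781356 -5.9636944   3.21273491] 43.0833
```

View pics/w12.png

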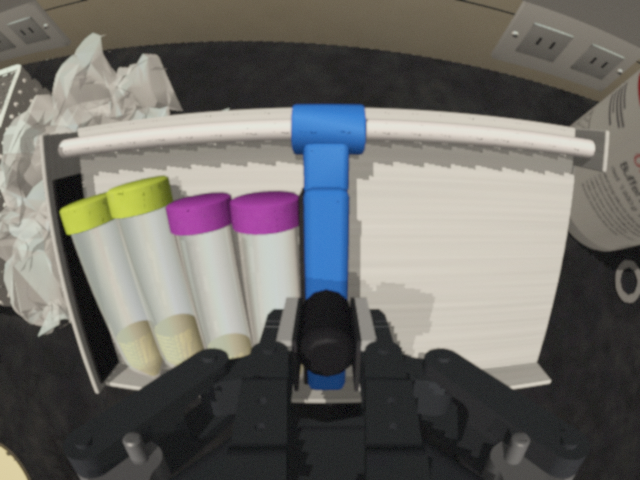

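The stop went to −0.139, past the expected −0.144. The lime_2 cap (140,195) looks larger and higher than its neighbours, so I squeezed that tube upward. Back off a little, look, and close up more gently.

```bash
python3 - <<'E'
from tube import *
m.movel(P(.066,-.151,.060),v=.06); m.wait(.3)
a=m.get_image("wrist")
print(m.movel(P(.066,-.1435,.060),v=.02,threshold=6),inbed(),m.read_state()['wrist_force'],m.read_state()['t'])
b=m.get_image("wrist"); cv2.imwrite("pics/w13.png",np.hstack([a[90:420,20:400],b[90:420,20:400]]))
E
```

```text
False [ 0.0661691  -0.14370875  0.06077589] [-4.73286315 -0.96117381  6.552465  ] 44.3667
```

View pics/w13.png

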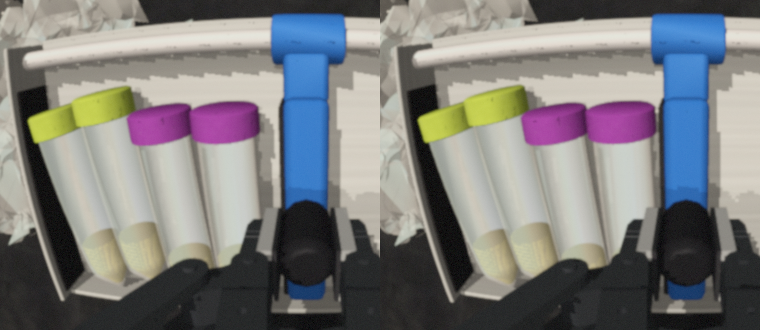

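The picture pair shows that lime_2 isn't raised. Its cap sits about 15 px uphill of the others' line, so it slid up the bed a few mm when nudged. I have gone past the ten-picture limit, so from here I use numbers only. I loosen the stop, let go and measure all the caps.

```bash
cat >> tube.py <<'E'
def onbed(px,z=.016,cam="wrist"):
    o,r=ray(cam,px); o=B[:3,:3].T@(o-B[:3,3]); r=B[:3,:3].T@r; return (o+r*(z-o[2])/r[2])
def survey():
    im=m.get_image("wrist")
    for n in ("lime_1","purple_1"):
        for suf in ("_cap","_mid"):
            print(n+suf,[(onbed(d["centre"])[:2].round(4).tolist(),round(d["conf"],2)) for d in m.place_of("wrist",n+suf) if d["conf"]>.3])
        for s in m.silhouettes("wrist",n):
            w=np.array([onbed(p)[:2] for p in np.argwhere(s["region"])[::9,::-1]])
            if len(w)>20: print("  sil x %.3f..%.3f y %.3f..%.3f"%(*np.percentile(w[:,0],[.5,99.5]),*np.percentile(w[:,1],[1,99])),round(s["conf"],2))
    hsv=cv2.cvtColor(im,cv2.COLOR_BGR2HSV)   # colour blobs of the caps, at mid-cap height
    for nm,lo,hi in (("lime",(25,90,60),(45,255,255)),("purp",(135,80,40),(165,255,255))):
        k=cv2.inRange(hsv,lo,hi); n,l,st,c=cv2.connectedComponentsWithStats(k)
        for i in range(1,n):
            if st[i,4]>150:
                w=np.array([onbed(p,.02)[:2] for p in np.argwhere(l==i)[::3,::-1]]); print(nm,st[i,:5],"x",np.percentile(w[:,0],[1,50,99]).round(4),"y",np.percentile(w[:,1],[1,99]).round(4))
E
python3 - <<'E'
from tube import *
m.movel(P(.066,-.150,.060),v=.06); m.open_gripper(); m.movel(P(.066,-.15,.12),v=.25); m.movel(P(.05,-.08,.16),v=.25)
survey(); print(m.read_state()['t'])
E
```

```text
lime_1_cap [([0.1118, -0.0187], 0.9)]
lime_1_mid [([0.0603, -0.0296], 0.77)]
  sil x 0.008..0.119 y -0.044..-0.005 0.73
purple_1_cap [([0.1093, -0.0826], 0.91)]
purple_1_mid [([0.0611, -0.0868], 0.72)]
  sil x 0.004..0.115 y -0.100..-0.066 0.97
  sil x 0.005..0.115 y -0.129..-0.100 0.6
lime [  5  62  15  15 157] x [0.2052 0.2119 0.2187] y [0.1944 0.2132]
lime [ 216  134   91   37 1726] x [0.1026 0.1141 0.1244] y [-0.0649 -0.0021]
purp [ 306  148   90   22 1784] x [0.1    0.1074 0.1146] y [-0.1285 -0.0669]
46.5417
```

Lime_1 is skewed: its cap is at y −0.019 but its mid at −0.030. Lime_2 is about 10 mm too far uphill. With closed fingers I push the stop back for room, push the lime caps downhill, then push the cone ends towards the flange.

```bash
python3 - <<'E'
from tube import *
m.grasp(); m.movel(P(.066,-.116,.085),Q,v=.3)
print(m.movel(P(.066,-.116,.061),v=.15,threshold=6),inbed())
print("back",m.movel(P(.066,-.182,.061),v=.12,threshold=9),inbed())
m.movel(P(.066,-.172,.075),v=.2)
m.movel(P(.142,-.042,.075),v=.3)
print("desc",m.movel(P(.142,-.042,.046),v=.12,threshold=5),inbed())
print("downhill",m.movel(P(.1275,-.042,.046),v=.05,threshold=6),inbed(),m.read_state()['wrist_force'])
m.movel(P(.135,-.042,.075),v=.25)
m.movel(P(.03,-.168,.075),v=.35)
print("desc",m.movel(P(.03,-.168,.026),v=.15,threshold=5),inbed())
print("low",m.movel(P(.03,-.133,.026),v=.07,threshold=6),inbed(),m.read_state()['wrist_force'],m.read_state()['t'])
m.movel(P(.03,-.150,.03),v=.2); m.movel(P(.05,-.12,.15),v=.35); survey(); print(m.read_state()['t'])
E
```

```text
True [ 0.06567032 -0.11569874  0.05963221]
back False [ 0.06615331 -0.18192935  0.06136268]
desc False [ 0.14028969 -0.04338678  0.04507846]
downhill True [ 0.13258566 -0.04180288  0.04680246] [2.65340903 0.37656946 1.76410171]
desc False [ 0.02992935 -0.1672641   0.02555683]
low False [ 0.03047706 -0.13289938  0.02670726] [-0.24257814  0.25708989  0.66816373] 52.7083
lime_1_cap []
lime_1_mid [([0.0542, -0.023], 0.7)]
  sil x 0.017..0.125 y -0.063..-0.033 0.97
  sil x 0.005..0.113 y -0.125..-0.093 0.57
  sil x 0.003..0.113 y -0.035..-0.000 0.55
purple_1_cap [([0.1074, -0.0781], 0.82)]
purple_1_mid [([0.06, -0.0802], 0.77)]
  sil x 0.004..0.114 y -0.093..-0.064 0.88
  sil x 0.004..0.115 y -0.126..-0.093 0.7
lime [ 159  134   88   46 1741] x [0.0986 0.1129 0.1258] y [-0.0644 -0.0006]
purp [ 244  149   94   24 1928] x [0.0992 0.1068 0.1139] y [-0.1263 -0.0642]
53.9583
```

All four tubes are now straight, but lime_2's cap is still hooked about 10 mm uphill on its neighbours' caps. Time is 54 s, so one quick try: roll the purples aside with fingertip pressure, push lime_2 down, then close the stop.

```bash
python3 - <<'E'
from tube import *
m.movel(P(.086,-.092,.065),Q,v=.35)
print("press",m.movel(P(.086,-.092,.046),v=.06,threshold=4),inbed())
z=inbed()[2]
m.movel(P(.086,-.108,z-.001),v=.06); m.movel(P(.1,-.10,.078),v=.3)
m.movel(P(.142,-.050,.078),v=.3); m.movel(P(.142,-.050,.046),v=.12,threshold=5)
print("downhill",m.movel(P(.1275,-.049,.046),v=.05,threshold=12),inbed(),m.read_state()['wrist_force'],m.read_state()['t'])
m.movel(P(.135,-.06,.125),v=.35); m.movel(P(.066,-.247,.125),v=.4)
m.get_image("wrist"); print([onbed(d["centre"],.06).round(3) for d in m.place_of("wrist","stop_knob")][:1], m.read_state()['t'])
print("desc",m.movel(P(.066,-.247,.061),v=.2,threshold=6),inbed(),m.read_state()['t'])
E
```

```text
press True [ 0.08610547 -0.0928672   0.04649036]
downhill False [ 0.1271048  -0.04886297  0.04643167] [0.41171917 0.48694118 0.13118206] 56.675
[array([ 0.067, -0.207,  0.06 ])] 57.9333
desc False [ 0.06566649 -0.24565963  0.06060046] 58.4
```

Downhill push completed. Now close the stop.

```bash
python3 - <<'E'
from tube import *
print("push",m.movel(P(.066,-.185,.061),v=.1,threshold=10),inbed())
print("push",m.movel(P(.066,-.158,.061),v=.04,threshold=9),inbed(),m.read_state()['wrist_force'],m.read_state()['t'])
m.movel(P(.066,-.185,.065),v=.2); m.movel(P(.05,-.16,.15),v=.35)
survey(); print([onbed(d["centre"],.06).round(4) for d in m.place_of("wrist","stop_knob")][:1],m.read_state()['t'])
E
```

```text
push False [ 0.0663026  -0.1848888   0.06175547]
push True [ 0.06598802 -0.16540875  0.06112123] [ 0.25811463 -1.58229802  1.51857775] 59.7
lime_1_cap [([0.1082, -0.016], 0.64), ([0.0626, -0.103], 0.48)]
lime_1_mid [([0.0561, -0.0242], 0.89)]
  sil x 0.003..0.113 y -0.035..-0.002 0.75
  sil x 0.003..0.113 y -0.064..-0.029 0.68
purple_1_cap [([0.1064, -0.078], 0.64)]
purple_1_mid [([0.0575, -0.0839], 0.93)]
  sil x 0.003..0.114 y -0.126..-0.096 0.93
  sil x 0.004..0.113 y -0.094..-0.064 0.64
lime [ 115  155   74   28 1576] x [0.0959 0.1052 0.1131] y [-0.0613 -0.0008]
purp [ 189  151   92   29 2039] x [0.0963 0.1055 0.1135] y [-0.1277 -0.0634]
[array([ 0.074 , -0.1125,  0.06  ])] 60.7583
```

All four tubes are now on the ledge (x 0.003–0.113 for each). One parallax check from the other side that no tube is riding up, and the stop position.

```bash
python3 - <<'E'
from tube import *
def caps():
    im=m.get_image("wrist"); i=m.camera_info("wrist"); o=None; out={}
    for n in ("lime_1_cap","purple_1_cap"): out[n]=[(d["centre"],d["conf"]) for d in m.place_of("wrist",n) if d["conf"]>.15]
    for n in ("lime_1","purple_1"):
        for s in m.silhouettes("wrist",n):
            w=np.array([onbed(p)[:2] for p in np.argwhere(s["region"])[::7,::-1]])
            for lo,hi,t in ((.10,.112,"cap"),(.03,.06,"body")):
                y=w[(w[:,0]>lo)&(w[:,0]<hi),1]
                if len(y)>8: print(n,t,np.percentile(y,[2,98]).round(4),round(s["conf"],2))
    print({k:[(onbed(c)[:2].round(4).tolist(),round(f,2)) for c,f in v] for k,v in out.items()}, "knob",[(onbed(d["centre"],.06).round(4).tolist(),round(d["conf"],2)) for d in m.place_of("wrist","stop_knob")])
caps(); m.movel(P(.05,-.03,.15),v=.35); print("moved",m.read_state()['t']); caps()
m.get_image("top"); print("top knob",[(onbed(d["centre"],.06,"top").round(4).tolist(),round(d["conf"],2)) for d in m.place_of("top","stop_knob")],m.read_state()['t'])
E
```

```text
lime_1 cap [-0.0223  0.0034] 0.69
lime_1 body [-0.0313 -0.004 ] 0.69
lime_1 cap [-0.0579 -0.0254] 0.63
lime_1 body [-0.0623 -0.0325] 0.63
purple_1 cap [-0.1247 -0.0948] 0.69
purple_1 body [-0.1211 -0.0946] 0.69
purple_1 cap [-0.0935 -0.0597] 0.59
purple_1 body [-0.0916 -0.063 ] 0.59
{'lime_1_cap': [([0.1087, -0.0138], 0.71), ([0.0554, -0.0488], 0.56)], 'purple_1_cap': [([0.1041, -0.0766], 0.55), ([-0.1828, 0.2251], 0.33)]} knob [([0.0665, -0.1401, 0.06], 0.71)]
moved 61.6667
lime_1 cap [-0.0322 -0.0014] 0.8
lime_1 body [-0.0351 -0.0075] 0.8
lime_1 cap [-0.0655 -0.035 ] 0.74
lime_1 body [-0.0646 -0.0372] 0.74
purple_1 cap [-0.1005 -0.0676] 0.72
purple_1 body [-0.0944 -0.0663] 0.72
purple_1 cap [-0.1308 -0.1007] 0.62
purple_1 body [-0.1251 -0.0961] 0.62
{'lime_1_cap': [([0.1086, -0.0181], 0.77), ([0.0524, -0.166], 0.74)], 'purple_1_cap': [([0.1078, -0.0819], 0.57)]} knob [([0.0667, -0.142, 0.06], 0.79)]
top knob [([0.0739, -0.1396, 0.06], 0.76)] 62.0667
```

The caps sit at an even 33 mm pitch with the same parallax, so none is riding up. The stop is against them and the robot is clear at 62 s.

```bash
python3 -c "
from station import manip as m
print(m.finish_job())"
```

```text
the job is handed in; nothing more can be done
None
```

I handed the job in at about 62 s: all four tubes lie straight on the bed, caps uphill, at an even 33 mm pitch between flange and stop; on the way I knocked the stop about 44 mm forward and drew it right back before laying the second purple tube, nudged the lime tubes, and viewed 13 pictures against the limit of 10.

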